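# Fetch the tall jar from the conservator's carousel and seat it in the snug holder

## Task

Turn the jar carousel until the bay with the tall straight-sided jar (the one as wide at its cap as at its foot) stands squarely at the open front, and let it come to rest there. Take that jar out and work it down into the snug wooden holder, twisting a little if it sticks, until it sits fully home on the bottom, and let it go. Leave the other jars standing in the carousel and do not disturb the other things on the bench.

Things in the scene. Friction and masses are not known exactly. Their poses are not given: they have to be found in the camera images.
- tall_jar: THE JAR TO FETCH: amber glass, flat white cap as wide as itself; a plain straight cylinder 44 mm across, 80 mm tall (cap: top 20 mm), foot bevelled 3.5 x 5 mm; 0.11 to 0.23 kg. Origin: centre of its underside; z up. The only jar that is both tall and wide right up to its cap. Starts in any bay but the front one.
- short_jar: other jar, stays in the carousel: amber, white cap, 44 mm across but only 42 mm tall. Origin: centre of its underside.
- neck_bottle: other jar, stays: amber bottle 44 mm across, narrowing to a 24 mm cap, 80 mm tall. Origin: centre of its underside.
- vial: other jar, stays: slim vial 32 mm across, white cap, 62 mm tall. Origin: centre of its underside.
- carousel: Fixed stand of the carousel. Origin: on the vertical turning axis at bench level; -x points to its open front (roughly at the robot; small pointer on the bench), z up. A fixed clear roof over the tray, top 121 mm up, 4 mm thick, spans y +-165 mm and x -62 (straight front edge, trim to 123 mm) to 180 mm; ahead of x = -62 mm the tray is open above. Roof posts at x 50, y +-153 and x 168, y 0.
- tray (a joint): Turn of the aluminium tray about the carousel's axis, rad, 0 at the start, growing counter-clockwise from above, limits +-6.28. 292 mm across, floor 30 mm above the bench, rim to 42 mm; five radial fences (to 44 mm) make five equal bays, centres 110 mm from the axis. The bay nearest the front starts empty (up to 0.3 rad off), the others one jar each. Smooth damped bearing (0.06 N m + 0.15 N m per rad/s); stays where left.
- crank_top (a point): Centre of the top of the crank peg: upright black peg, 16 mm diameter, 42 mm long, on a steel disc (108 mm across, top 134 mm above the bench, above the roof) that turns with the tray. Peg top 176 mm up, its axis 45 mm from the carousel's axis, starting opposite the empty bay. It spins freely on its own axis: hold it and lead it round in one grasp without turning the hand.
- front (a point): point on the tray's floor level (30 mm up) at the open front, 110 mm from the carousel's axis along its -x: the centre of whichever bay stands squarely at the front. Fixed.
- holder: Snug holder, fixed: wooden cup 84 mm across, 42 mm high, on a 110 mm square plate 8 mm thick. Origin: centre of underside; z up. Round well 53 mm across, floor 10 mm above the bench. Three rubber pads (tops 38 mm up), sprung to a 41.6 mm circle, each give 6 mm; they grip the jar over its last 25 mm: push down about 6 to 12 N (less if twisted to and fro). Seated jar: underside 10 mm, top 90 mm up.
- holder_floor (a point): centre of the holder's well floor, 10 mm above the bench.
- brush: bystander: flat brush lying on the bench, 190 mm long. Origin at its underside.
- spirit_bottle: bystander: amber bottle 60 mm across, 130 mm tall, standing on the bench. Origin at its underside.
- glass_pot: bystander: clear glass pot 72 mm across, 80 mm tall, standing on the bench. Origin at its underside.
- spatula: bystander: spatula lying on the bench, 200 mm long. Origin at its underside.
- tape_roll: bystander: paper tape roll, 90 mm across, 24 mm high, lying on the bench. Origin at its underside.
Mind the look-alikes: they are no part of the job. There is more than one size of the holder; the job needs the smaller.

How it is judged:
By the outcome, as a careful person would: the job done as asked, in the order asked, and still so for the second after the job is handed in, with the robot touching nothing.
It also fails if it takes over 64 s, if anything falls off the work surface, if the arm or the gripper's body presses on something with over 40 N, if the wrist force passes 120 N, or if a joint passes its speed limit or range.

## Robot

A 6-joint arm with a two-finger parallel gripper is mounted at the origin on the work surface. World frame = base frame: x ahead of the robot, y to its left, z up, the work surface at z = 0. Lengths are in m, angles in rad, forces in N, time in s.
With the tool pointing down it reaches from about 0.25 to 0.8 m from the base axis. Payload 3.9 kg.
Tool frame: the origin (TCP) lies on the front face of the gripper's body, between the roots of the fingers; the fingertips stand 73 mm ahead of it and the grasp point (between the pads) lies 54 mm ahead of it (ctrl.pinch_z is the x of the grasp point in the tool frame, in m); x points along the fingers, y is the direction in which the jaws open and shut, and the axes are right-handed (so a half turn about x gives the same grasp; the last joint's range is limited). The gripper opens to 85 mm and grips with 20 to 120 N. Pads are 22 mm wide; open, the fingers measure 114 mm over their backs; the gripper's body (76 mm by 85 mm) begins 54 mm behind the grasp point. The pads swing forward as they close: fully open they stand 13 mm farther back than shut.
Start: joints at [1.327, 0.26, -0.138, 1.173, 0, 1.571], TCP at [0.127, 0.509, 0.304] pointing down, gripper open.
Joint ranges: [-2.78, 2.78], [-0.83, 1.72], [-1.28, 1.37], [-1.9, 2.12], [-1.57, 1.48], [-3.14, 3.14]. Speed limits (rad/s): [2.57, 2.57, 3.14, 3.14, 3.14, 3.14].

## Interface

Orientations are given as a rotation vector (axis times angle).
In Python, from plant import readout, imaging, sign_off, ctrl gives the robot as it stands.
- The arm moves only by the tool apply_moves, never from a script. Its argument "motion" is a list of rows, each an object of numbers: "x", "y", "z": the shift along the world's x, y, z in m; "yaw": the turn about the world's z in rad; "gripper": the opening, from -1 (shut) to 1 (fully open). A call has 1 to 10 rows; each row is the pose to reach, as a shift and turn from the pose measured when the call began; what a row does not reach only later rows make up. A row lasts 1/10 s, in which the tool goes at most 50 mm and 8.59 degrees, less where a joint would pass 70% of its speed; a pose out of reach is approached as far as the arm can. A call with a gripper value outside its range is refused whole. The fingers move at their own pace and stop on an object; "newtons" is the grip in N (left out, the last holds). Time passes only in rows, so rows that repeat a pose let the fingers close. It gives the time, the measured TCP pose, the force and the opening at its end, in the units of the state.
- readout.read_state(): the state, without advancing time (a new reading comes with each control period).
- imaging.grab_frame(name): name is "side" or "top"; returns a dict with "color" (384x512x3 uint8, red, green, blue), "vertical_fov" (degrees; the focal length in pixels is half the picture's height over the tangent of half this angle, whatever the lens; pixels are square), "cx", "cy" (the principal point, pixels), "rvec" (rotation vector, rad) and "tvec" (3), from world to camera coordinates, as OpenCV has them. Camera axes: x right, y down, z forward; pixel columns grow to the right and rows downward; lengths in m; the calibration is good to about 2 mm. A picture is of the moment at which its call begins. There is no depth.
- sign_off(): hands the job in, once; it reports no verdict.
The state is a dict: "time": time; "joints": joint angles; "dq": joint speeds; "joint_efforts": joint torques, N m; "ee_pos": TCP position; "tcp_rot": TCP orientation; "ft_force": force on the tool from outside, world axes, zero at the start; "wrist_torque": the same for the moment, N m; "width": opening from 0.0 (shut) to 1.0 (fully open).
Only numpy, scipy, OpenCV 4.12 (cv2) and the standard library are available. Lean on these libraries where they do the work, as an engineer would, in place of code of your own. Each camera call takes 0.05 s, during which the arm holds its last target.

## Working session

There is one attempt and no reset: what is moved stays moved. The work goes in short steps, Python scripts to look and compute and a tool call to move; the robot and the scene stay as the last step left them, time stands still between calls to the robot, and variables do not carry over. Pictures are saved under pics/ and viewed, and the job is handed in when it is done.

Besides the shell and the picture viewer there is one more tool, called after "Emit:" as name(argument=value, ...), one argument or row to a line, values as JSON. apply_moves: Moves the arm, as the interface text tells. Its arguments: {"type":"object","properties":{"motion":{"type":"array","items":{"type":"object","properties":{"x":{"type":"number"},"y":{"type":"number"},"z":{"type":"number"},"yaw":{"type":"number"},"gripper":{"type":"number"}}}},"newtons":{"type":"number"}},"required":["motion"]}

```bash
ls; mkdir -p pics
cat > h.py <<'E'
import numpy as np, cv2
from plant import readout, imaging, ctrl
def grab(name,fn=None):
    f=imaging.grab_frame(name)
    if fn: cv2.imwrite(fn,cv2.cvtColor(f['color'],cv2.COLOR_RGB2BGR))
    np.save(f'/tmp/{name}.npy',f,allow_pickle=True)
    return f
def load(name): return np.load(f'/tmp/{name}.npy',allow_pickle=True).item()
def K(f):
    h=f['color'].shape[0]; fl=h/2/np.tan(np.radians(f['vertical_fov'])/2)
    return fl
def proj(f,P):
    R=cv2.Rodrigues(np.array(f['rvec'],float))[0]; c=np.atleast_2d(P)@R.T+np.array(f['tvec']).ravel()
    return c[:,:2]/c[:,2:]*K(f)+[f['cx'],f['cy']]
def ray(f,uv,z):
    R=cv2.Rodrigues(np.array(f['rvec'],float))[0]; t=np.array(f['tvec']).ravel()
    uv=np.atleast_2d(uv); d=np.c_[(uv-[f['cx'],f['cy']])/K(f),np.ones(len(uv))]@R
    o=-R.T@t
    return o+d*((z-o[2])/d[:,2])[:,None]
E
python3 - <<'E'
from h import *
s=readout.read_state(); print({k:np.round(v,3) for k,v in s.items()}, ctrl.pinch_z)
for n in('side','top'):
    f=grab(n,f'pics/{n}0.png'); print(n,{k:v for k,v in f.items() if k!='color'}, K(f))
    R=cv2.Rodrigues(np.array(f['rvec'],float))[0]; print(-R.T@np.array(f['tvec']).ravel())
E
```

```text
pics
{'time': np.float64(0.0), 'joints': array([ 1.327,  0.261, -0.139,  1.173,  0.   ,  1.571]), 'dq': array([ 0.   ,  0.   ,  0.   , -0.   ,  0.   , -0.002]), 'joint_efforts': array([ 1.0000e-03, -4.0568e+01,  2.5392e+01,  1.9000e-02,  0.0000e+00,
       -0.0000e+00]), 'ee_pos': array([0.127, 0.509, 0.303]), 'tcp_rot': array([ 0.19 ,  1.563, -0.193]), 'ft_force': array([0.092, 0.409, 0.45 ]), 'wrist_torque': array([0.001, 0.005, 0.063]), 'width': np.float64(1.0)} 0.0539
side {'vertical_fov': 48.85408508148106, 'cx': 252.19143390583528, 'cy': 193.31983963335972, 'rvec': array([ 2.34403104, -0.79598427,  0.29305281]), 'tvec': array([-0.46101847,  0.2591055 ,  1.22113749])} 422.73118807889597
[ 0.00832974 -0.73395248  1.10999768]
top {'vertical_fov': 52.07446427138811, 'cx': 255.34041124643548, 'cy': 190.19296564922914, 'rvec': array([ 2.10435114, -2.16641435,  0.13560523]), 'tvec': array([-0.04888776,  0.50840064,  1.1992394 ])} 393.00995036896825
[ 0.3252743  -0.08604156  1.25929736]
```

View pics/side0.png

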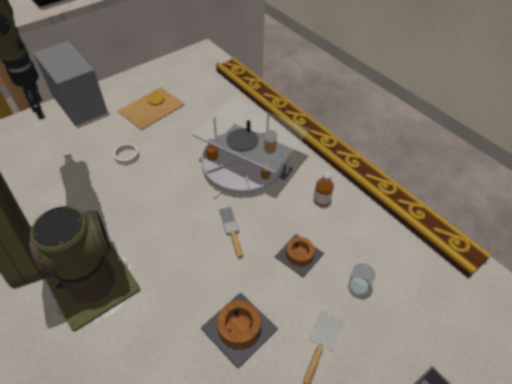

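View pics/top0.png

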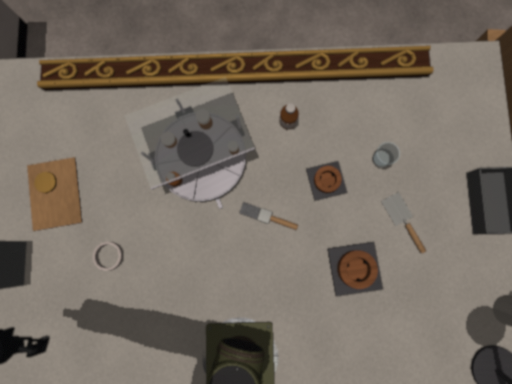

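Run:
```python
from h import *
f=load('top')['color'][:,:,::-1]; cv2.imwrite('pics/topz.png',cv2.resize(f[80:215,110:275],None,fx=4.4,fy=4.4,interpolation=cv2.INTER_CUBIC))
f=load('side')['color'][:,:,::-1]; cv2.imwrite('pics/sidez.png',cv2.resize(f[100:205,180:310],None,fx=5.6,fy=5.6,interpolation=cv2.INTER_CUBIC))
f=load('top')['color'][:,:,::-1]; cv2.imwrite('pics/toph.png',cv2.resize(f[150:300,295:395],None,fx=4,fy=4,interpolation=cv2.INTER_CUBIC))
```

```text
(no output)
```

View pics/topz.png

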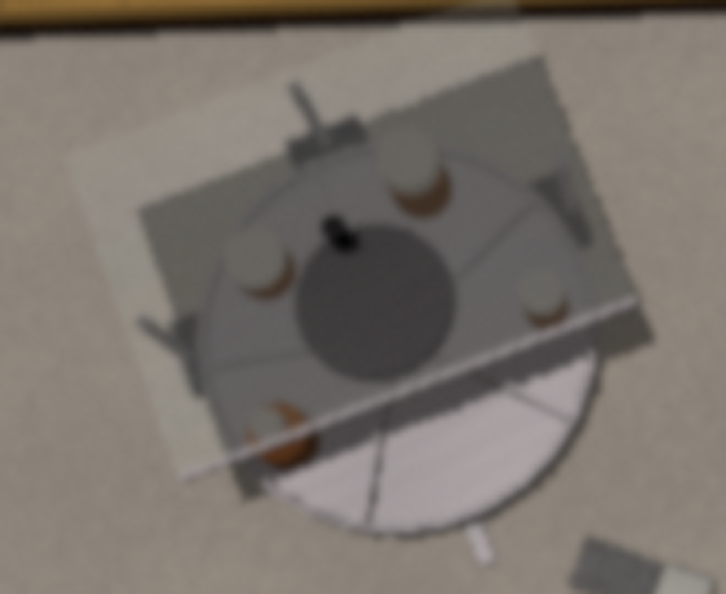

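View pics/sidez.png

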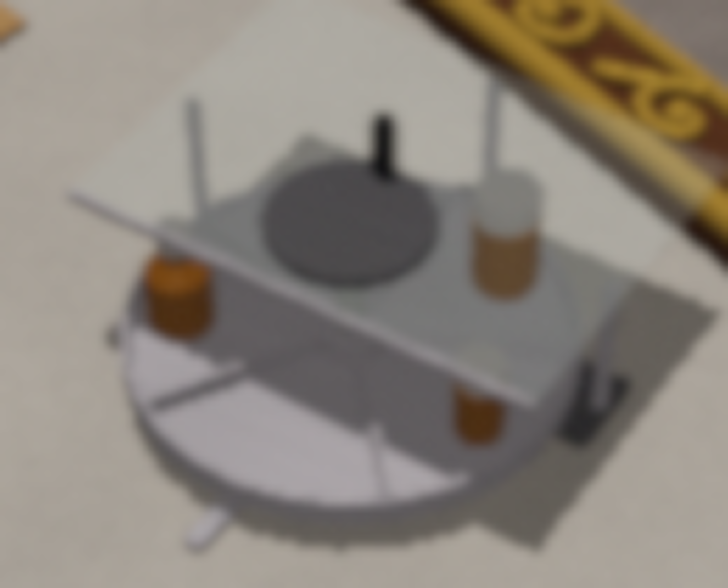

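View pics/toph.png

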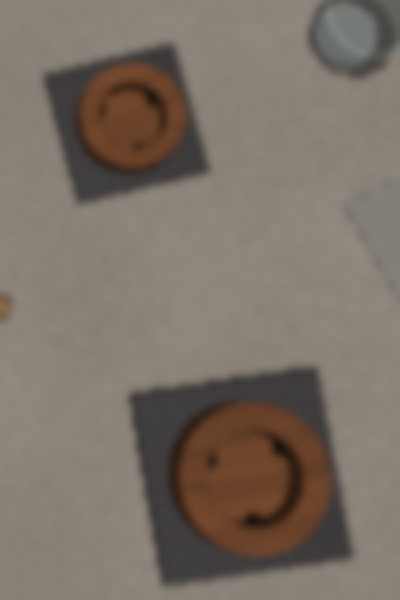

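```bash
cat > m.py <<'E'
from h import *
t,s=load('top'),load('side')
T=lambda u,v:(np.array([u,v])+.5)/4.4+[110,80]-.5
S=lambda u,v:(np.array([u,v])+.5)/5.6+[180,100]-.5
obs=[ # local pt, cam, px
((0,0,.134),t,T(376,303)),((0,0,.134),s,S(350,222)),
((-.062,.165,.122),t,T(183,476)),((-.062,-.165,.122),t,T(634,300)),
((-.062,.165,.122),s,S(72,192)),((-.062,-.165,.122),s,S(535,402)),
((.18,.165,.12),t,T(72,155)),((.18,-.165,.12),t,T(540,58)),
]
if __name__=='__main__':
    from scipy.optimize import least_squares
    print('disc',ray(t,T(376,303),.134),ray(s,S(350,222),.134))
    def W(p,l): 
        c,n=np.cos(p[2]),np.sin(p[2]); return np.array([p[0]+c*l[0]-n*l[1],p[1]+n*l[0]+c*l[1],l[2]])
    def r(p): return np.concatenate([proj(f,W(p,l))[0]-u for l,f,u in obs])
    o=least_squares(r,[.45,.1,0.3]); print(o.x); print(o.fun.reshape(-1,2).round(1))
    p=o.x
    for z in(.03,.11,): print(z)
    print('peg top',ray(t,T(330,222),.176),ray(s,S(384,118),.176), 'base',ray(t,T(347,243),.134),ray(s,S(386,178),.134))
    print('tall jar cap', ray(t,T(411,158),.11), ray(s,S(508,185),.11))
    print('short cap', ray(t,T(254,255),.072)); print('vial cap', ray(t,T(545,290),.092),ray(s,S(480,365),.092))
    print('neck', ray(s,S(180,275),.08))
    TH=lambda u,v:(np.array([u,v])+.5)/4+[295,150]-.5
    print('holder top ring',ray(t,TH(132,116),.042),'plate',ray(t,[TH(45,74),TH(173,44),TH(209,171),TH(79,203)],.008))
E
python3 m.py
```

```text
disc [[0.62223078 0.10903477 0.134     ]] [[0.61953152 0.10507386 0.134     ]]
[0.61646795 0.10609161 0.30585234]
[[  1.    1.9]
 [ -0.9   0.2]
 [ -1.2   1. ]
 [  2.2   4.7]
 [ -0.9  -0.8]
 [ -2.9   2.9]
 [  1.3  -0.2]
 [ -2.3 -12.8]]
0.03
0.11
peg top [[0.66630243 0.13152244 0.176     ]] [[0.66297834 0.12852726 0.176     ]] base [[0.66446855 0.12845883 0.134     ]] [[0.66007883 0.12282983 0.134     ]]
tall jar cap [[0.73107977 0.08833372 0.11      ]] [[0.73249265 0.09294483 0.11      ]]
short cap [[0.67659416 0.20675023 0.072     ]]
vial cap [[ 0.63868465 -0.00158429  0.092     ]] [[ 0.63374056 -0.003145    0.092     ]]
neck [[0.54160717 0.17708044 0.08      ]]
holder top ring [[ 0.53565609 -0.29111651  0.042     ]] plate [[ 0.57819762 -0.22862449  0.008     ]
 [ 0.59963253 -0.33311706  0.008     ]
 [ 0.49498993 -0.35574895  0.008     ]
 [ 0.47236217 -0.25085563  0.008     ]]
```

Run:
```python
from m import *
from scipy.optimize import least_squares
R=cv2.Rodrigues(readout.read_state()['tcp_rot'])[0]; print(R.round(3), np.degrees(np.arctan2(R[1,1],R[0,1])))
def W(p,l): 
    c,n=np.cos(p[2]),np.sin(p[2]); return np.array([p[0]+c*l[0]-n*l[1],p[1]+n*l[0]+c*l[1],l[2]])
o2=obs[:7]
def r(p): return np.concatenate([proj(f,W(p,l))[0]-u for l,f,u in o2])
p=least_squares(r,[.45,.1,0.3]).x; print(p,r(p).reshape(-1,2).round(1))
p=[.6205,.1065,p[2]]
H=np.array([.5355,-.2915,0])
ang=np.linspace(0,2*np.pi,60)
def circ(c,rad,z): return [np.array([c[0]+rad*np.cos(a),c[1]+rad*np.sin(a),z]) for a in ang]
for n,f,(x0,y0,x1,y1),k in(('top',t,(110,80,275,215),4.4),('side',s,(180,100,310,205),5.6),('top',t,(300,155,355,205),12),('side',s,(270,225,330,280),10)):
    im=cv2.resize(f['color'][y0:y1,x0:x1,::-1],None,fx=k,fy=k,interpolation=cv2.INTER_CUBIC)
    def dr(P,c): cv2.polylines(im,[np.round((proj(f,np.array(P))+.5-[x0,y0])*k-.5).astype(int)],False,c,1)
    dr(circ(p,.054,.134),(0,255,0)); dr(circ(p,.146,.042),(255,255,0))
    dr([W(p,l) for l in((-.062,.165,.121),(-.062,-.165,.121),(.18,-.165,.121),(.18,.165,.121),(-.062,.165,.121))],(0,0,255))
    dr([W(p,(0,0,.03)),W(p,(-.17,0,.03))],(255,0,255))
    pa=.47; dr(circ((p[0]+.045*np.cos(pa),p[1]+.045*np.sin(pa)),.008,.176),(0,255,255))
    for a in (pa+np.pi+2*np.pi/5*np.arange(1,5)): dr(circ((p[0]+.11*np.cos(a),p[1]+.11*np.sin(a)),.022,.11),(255,0,0)); dr(circ((p[0]+.11*np.cos(a),p[1]+.11*np.sin(a)),.022,.03),(255,0,0))
    dr(circ(H,.042,.042),(0,255,0)); dr(circ(H,.0265,.042),(0,255,0))
    a0=np.radians(11.5); hp=[H[:2]+.055*np.sqrt(2)*np.array([np.cos(b+a0),np.sin(b+a0)]) for b in np.pi/4+np.pi/2*np.arange(5)]
    dr([[*q,.008] for q in hp],(0,0,255))
    cv2.imwrite(f'pics/ov_{n}_{x0}.png',im)
```

```text
[[-0.     0.241  0.97 ]
 [-0.002  0.97  -0.241]
 [-1.    -0.002 -0.   ]] 76.02987240058074
[0.62342905 0.10827921 0.34371096] [[ 0.3 -0.4]
 [ 0.4 -1. ]
 [-0.5  0.4]
 [ 1.4  0.3]
 [-0.1 -0.7]
 [ 0.1  0.6]
 [-0.9  0.2]]
```

```bash
ls pics; python3 -c "
import cv2,numpy as np
a=cv2.imread('pics/ov_top_300.png');b=cv2.imread('pics/ov_side_270.png');print(a.shape,b.shape)
h=min(a.shape[0],b.shape[0]);cv2.imwrite('pics/ovh.png',cv2.resize(np.hstack([a[:h],b[:h]]),None,fx=.63,fy=.63))"
```

```text
ov_side_180.png
ov_side_270.png
ov_top_110.png
ov_top_300.png
side0.png
sidez.png
top0.png
toph.png
topz.png
(600, 660, 3) (550, 600, 3)
```

View pics/ov_top_110.png

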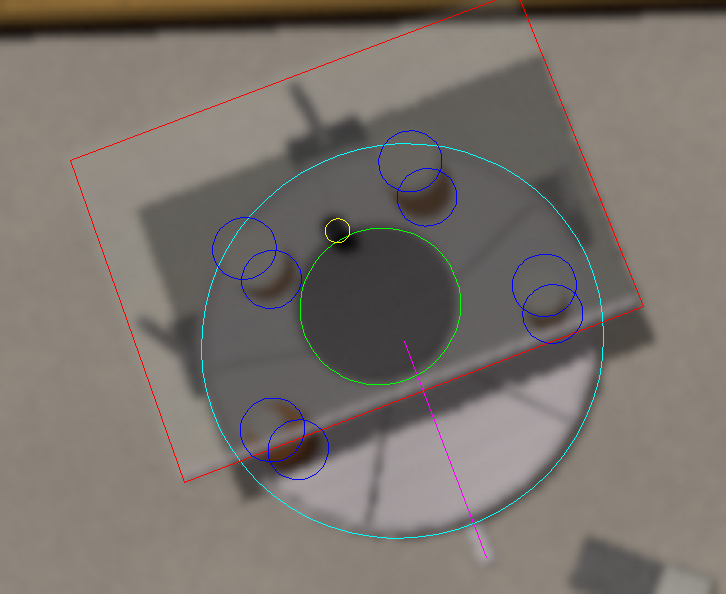

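View pics/ov_side_180.png

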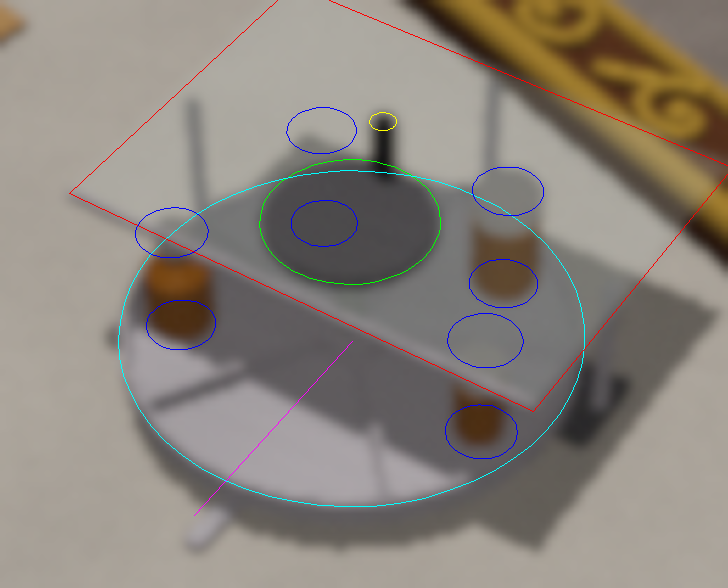

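View pics/ovh.png

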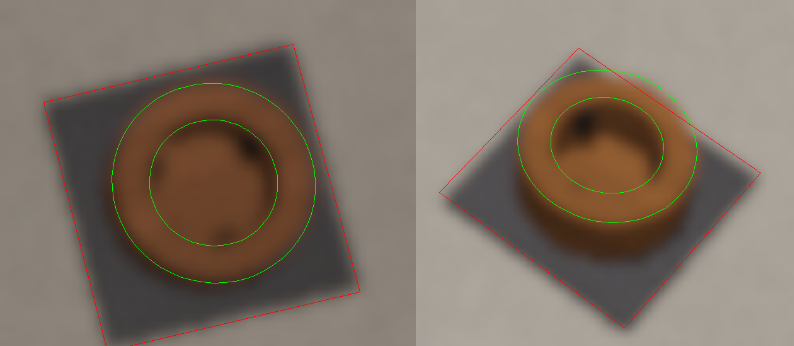

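```bash
cat > hold.py <<'E'
from m import *
from scipy.optimize import least_squares
ang=np.linspace(0,2*np.pi,80)
def hullcent(f,P):
    h=cv2.convexHull(proj(f,P).astype(np.float32)); m=cv2.moments(h); return np.array([m['m10'],m['m01']])/m['m00'],m['m00']
def cyl(x,y,r,z0,z1): return np.array([[x+r*np.cos(a),y+r*np.sin(a),z] for z in(z0,z1) for a in ang])
def maskcent(f,box):
    x0,y0,x1,y1=box; c=f['color'][y0:y1,x0:x1]; hsv=cv2.cvtColor(c,cv2.COLOR_RGB2HSV)
    m=((hsv[...,1]>110)).astype(np.uint8)
    n,l,st,ce=cv2.connectedComponentsWithStats(m); i=1+np.argmax(st[1:,4])
    hu=cv2.convexHull(np.argwhere(l==i)[:,::-1].astype(np.float32)); mm=cv2.moments(hu)
    return np.array([mm['m10'],mm['m01']])/mm['m00']+[x0,y0],mm['m00'],l==i
if __name__=='__main__':
  ms=[]
  for f,b in((t,(300,155,355,205)),(s,(270,225,330,280))):
    c,a,m=maskcent(f,b); print(c,a); ms.append((f,c))
    o=least_squares(lambda p:hullcent(f,cyl(*p,.042,.008,.042))[0]-c,[.535,-.29]); print('holder',o.x,hullcent(f,cyl(*o.x,.042,.008,.042))[1])
    o=least_squares(lambda p:np.concatenate([hullcent(f,cyl(*p,.042,.008,.042))[0]-c for f,c in ms]),[.535,-.29]); print(o.x)
E
python3 hold.py
```

```text
[327.26660517 178.7899754 ] 542.0
holder [ 0.53774932 -0.29224375] 610.8220453981776
[ 0.53774932 -0.29224375]
[299.68338727 251.08333333] 618.0
holder [ 0.53508194 -0.29322655] 704.5954525670968
[ 0.5364933  -0.29255112]
```

Emit:
apply_moves(
  motion=[
    {"x": 0.036, "y": -0.026, "z": 0.0, "yaw": 0.04, "gripper": 0.2},
    {"x": 0.072, "y": -0.052, "z": 0.0, "yaw": 0.08, "gripper": 0.2},
    {"x": 0.108, "y": -0.078, "z": 0.0, "yaw": 0.12, "gripper": 0.2},
    {"x": 0.144, "y": -0.104, "z": 0.0, "yaw": 0.16, "gripper": 0.2},
    {"x": 0.18, "y": -0.13, "z": 0.0, "yaw": 0.2, "gripper": 0.2},
    {"x": 0.216, "y": -0.156, "z": 0.0, "yaw": 0.24, "gripper": 0.2},
    {"x": 0.252, "y": -0.182, "z": 0.0, "yaw": 0.28, "gripper": 0.2},
    {"x": 0.288, "y": -0.208, "z": 0.0, "yaw": 0.32, "gripper": 0.2},
    {"x": 0.324, "y": -0.234, "z": 0.0, "yaw": 0.36, "gripper": 0.2},
    {"x": 0.36, "y": -0.26, "z": 0.0, "yaw": 0.4, "gripper": 0.2},
  ],
)

```text
time: 1.1
ee_pos: [0.4877, 0.2475, 0.3028]
tcp_rot: [-0.125, 1.568, 0.122]
ft_force: [0.0, 1.0, 0.0]
width: 0.604
```

```bash
cat >> h.py <<'E'
def st():
    s=readout.read_state(); R=cv2.Rodrigues(np.array(s['tcp_rot']))[0]
    print('t',round(float(s['time']),2),'tcp',np.round(s['ee_pos'],4),'jaw',round(float(np.arctan2(R[1,1],R[0,1])),3),'axis',R[:,0].round(3),'F',np.round(s['ft_force'],1),'w',round(float(s['width']),3),'q',np.round(s['joints'],2))
    return s
E
python3 -c "from h import *;st()"
```

```text
t 1.1 tcp [0.4877 0.2475 0.3028] jaw 1.728 axis [-0.    -0.002 -1.   ] F [0. 1. 0.] w 0.604 q [ 0.47  0.3  -0.09  1.19 -0.    0.31]
```

Emit:
apply_moves(
  motion=[
    {"x": 0.036, "y": -0.024, "z": 0.0, "yaw": 0.04, "gripper": 0.2},
    {"x": 0.072, "y": -0.048, "z": 0.0, "yaw": 0.08, "gripper": 0.2},
    {"x": 0.108, "y": -0.072, "z": 0.0, "yaw": 0.12, "gripper": 0.2},
    {"x": 0.144, "y": -0.096, "z": 0.0, "yaw": 0.16, "gripper": 0.2},
    {"x": 0.1763, "y": -0.1195, "z": -0.01, "yaw": 0.187, "gripper": 0.2},
    {"x": 0.1763, "y": -0.1195, "z": -0.035, "yaw": 0.187, "gripper": 0.2},
    {"x": 0.1763, "y": -0.1195, "z": -0.035, "yaw": 0.187, "gripper": 0.2},
  ],
)

```text
time: 1.8
ee_pos: [0.6628, 0.1266, 0.2631]
tcp_rot: [-0.271, 1.563, 0.268]
ft_force: [-0.7, 0.2, -1.3]
width: 0.605
```

```bash
python3 -c "
from h import *;st()
f=grab('top');g=grab('side')
a=cv2.resize(f['color'][90:210,130:250,::-1],None,fx=3.3,fy=3.3,interpolation=2);b=cv2.resize(g['color'][60:180,190:310,::-1],None,fx=3.3,fy=3.3,interpolation=2)
cv2.imwrite('pics/peg1.png',np.hstack([a,b]))"
```

```text
t 1.8 tcp [0.6628 0.1266 0.2631] jaw 1.913 axis [-0.008 -0.003 -1.   ] F [-0.7  0.2 -1.3] w 0.605 q [ 0.19  0.54  0.2   1.24 -0.   -0.15]
```

View pics/peg1.png

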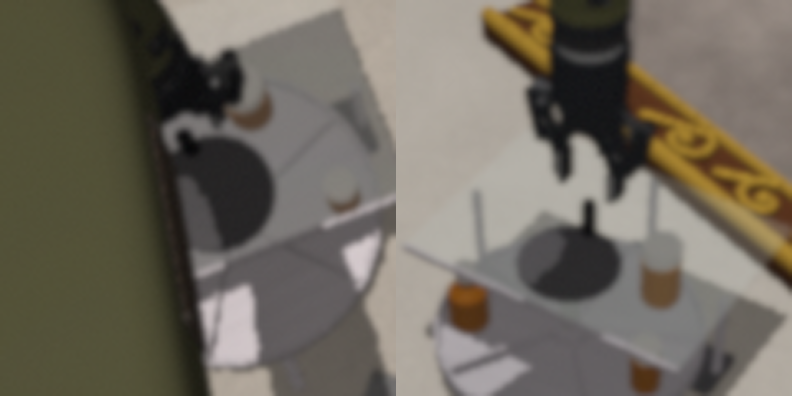

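Emit:
apply_moves(
  motion=[
    {"x": 0.001, "y": 0.001, "z": -0.02, "gripper": 0.2},
    {"x": 0.001, "y": 0.001, "z": -0.04, "gripper": 0.2},
    {"x": 0.001, "y": 0.001, "z": -0.048, "gripper": 0.2},
    {"x": 0.001, "y": 0.001, "z": -0.048, "gripper": -0.2},
    {"x": 0.001, "y": 0.001, "z": -0.048, "gripper": -0.9},
    {"x": 0.001, "y": 0.001, "z": -0.048, "gripper": -0.9},
    {"x": 0.001, "y": 0.001, "z": -0.048, "gripper": -0.9},
    {"x": 0.001, "y": 0.001, "z": -0.048, "gripper": -0.9},
  ],
  newtons=30,
)

```text
invalid input at $.motion[0]: expected keys x, y, z, yaw, gripper
```

```bash
python3 -c "
from h import *;st()
f=grab('top');g=grab('side')
a=cv2.resize(f['color'][90:210,130:250,::-1],None,fx=3.3,fy=3.3,interpolation=2);b=cv2.resize(g['color'][60:180,190:310,::-1],None,fx=3.3,fy=3.3,interpolation=2)
cv2.imwrite('pics/peg2.png',np.hstack([a,b]))"
```

```text
t 1.9 tcp [0.663  0.128  0.2669] jaw 1.916 axis [-0.003 -0.002 -1.   ] F [-0.   0.1  0.4] w 0.602 q [ 0.19  0.54  0.21  1.24 -0.   -0.15]
```

View pics/peg2.png

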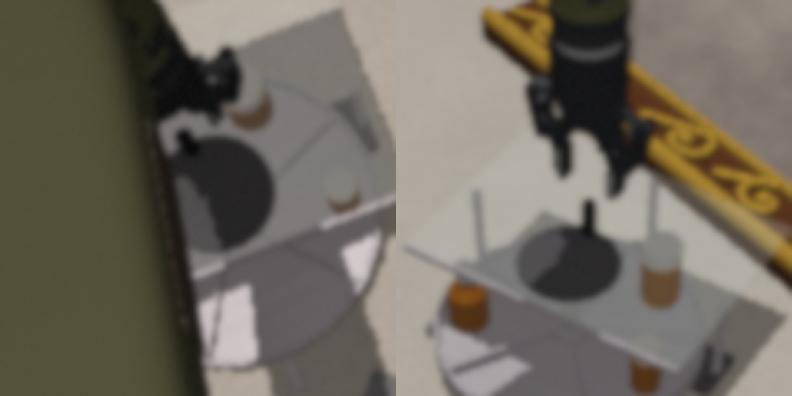

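Emit:
apply_moves(
  motion=[
    {"x": 0.001, "y": 0.0, "z": -0.02, "yaw": 0, "gripper": 0.2},
    {"x": 0.001, "y": 0.0, "z": -0.04, "yaw": 0, "gripper": 0.2},
    {"x": 0.001, "y": 0.0, "z": -0.051, "yaw": 0, "gripper": 0.2},
    {"x": 0.001, "y": 0.0, "z": -0.051, "yaw": 0, "gripper": -0.2},
    {"x": 0.001, "y": 0.0, "z": -0.051, "yaw": 0, "gripper": -0.9},
    {"x": 0.001, "y": 0.0, "z": -0.051, "yaw": 0, "gripper": -0.9},
    {"x": 0.001, "y": 0.0, "z": -0.051, "yaw": 0, "gripper": -0.9},
    {"x": 0.001, "y": 0.0, "z": -0.051, "yaw": 0, "gripper": -0.9},
  ],
  newtons=30,
)

```text
time: 2.8
ee_pos: [0.6653, 0.1289, 0.2194]
tcp_rot: [-0.273, 1.551, 0.27]
ft_force: [-1.5, -0.3, 3.4]
width: 0.176
```

```bash
python3 -c "
from h import *;st()
f=grab('top');g=grab('side')
a=cv2.resize(f['color'][90:210,130:250,::-1],None,fx=3.3,fy=3.3,interpolation=2);b=cv2.resize(g['color'][60:180,190:310,::-1],None,fx=3.3,fy=3.3,interpolation=2)
cv2.imwrite('pics/peg2.png',np.hstack([a,b]))"
```

```text
t 2.8 tcp [0.6653 0.1289 0.2194] jaw 1.916 axis [ 0.003 -0.001 -1.   ] F [-1.5 -0.3  3.4] w 0.176 q [ 0.19  0.56  0.12  1.13 -0.   -0.15]
```

View pics/peg2.png

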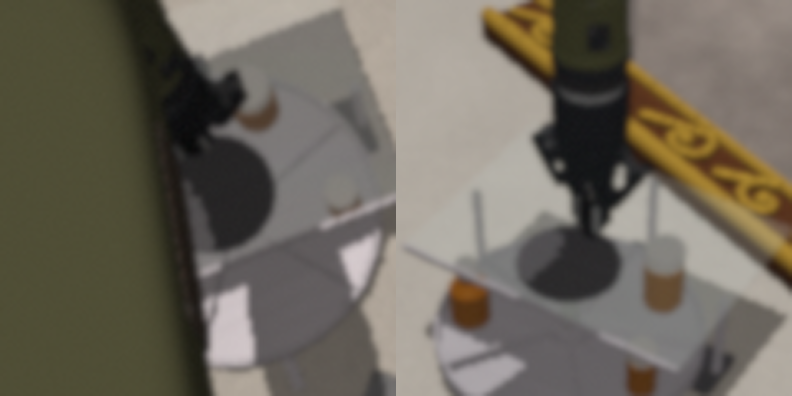

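```bash
cat > arc.py <<'E'
from h import *
import sys
def arc(c,angs,r,dz=0):
    s=st(); p=np.array(s['ee_pos'])[:2]; d=p-c; print('peg ang',np.arctan2(d[1],d[0]),'r',np.hypot(*d))
    for i,a in enumerate(angs): print(i,np.round(np.array(c)+r*np.array([np.cos(a),np.sin(a)])-p,3).tolist(), round(a,3))
E
python3 - <<'E'
from arc import *
arc(np.array([.6235,.1083]),.457-np.cumsum([.05,.08,.1,.1,.1,.1,.1,.1,.07,.03]),.046)
E
```

```text
t 2.9 tcp [0.6654 0.1288 0.2194] jaw 1.916 axis [ 0.003 -0.001 -1.   ] F [-0.1  1.2  5.7] w 0.177 q [ 0.19  0.56  0.12  1.13 -0.   -0.15]
peg ang 0.455044097807787 r 0.04661719876372835
0 [0.0, -0.002] 0.407
1 [0.002, -0.006] 0.327
2 [0.003, -0.01] 0.227
3 [0.004, -0.015] 0.127
4 [0.004, -0.019] 0.027
5 [0.004, -0.024] -0.073
6 [0.003, -0.028] -0.173
7 [0.002, -0.033] -0.273
8 [0.001, -0.036] -0.343
9 [0.001, -0.037] -0.373
```

Emit:
apply_moves(
  motion=[
    {"x": 0.0, "y": -0.002, "z": 0, "yaw": 0, "gripper": -0.9},
    {"x": 0.002, "y": -0.006, "z": 0, "yaw": 0, "gripper": -0.9},
    {"x": 0.003, "y": -0.01, "z": 0, "yaw": 0, "gripper": -0.9},
    {"x": 0.004, "y": -0.015, "z": 0, "yaw": 0, "gripper": -0.9},
    {"x": 0.004, "y": -0.019, "z": 0, "yaw": 0, "gripper": -0.9},
    {"x": 0.004, "y": -0.024, "z": 0, "yaw": 0, "gripper": -0.9},
    {"x": 0.003, "y": -0.028, "z": 0, "yaw": 0, "gripper": -0.9},
    {"x": 0.002, "y": -0.033, "z": 0, "yaw": 0, "gripper": -0.9},
    {"x": 0.001, "y": -0.036, "z": 0, "yaw": 0, "gripper": -0.9},
    {"x": 0.001, "y": -0.037, "z": 0, "yaw": 0, "gripper": -0.9},
  ],
)

```text
time: 3.9
ee_pos: [0.6645, 0.0912, 0.2194]
tcp_rot: [-0.272, 1.555, 0.27]
ft_force: [-7.5, 2.5, 5.6]
width: 0.176
```

Run:
```python
from arc import *
f=grab('top');g=grab('side')
a=cv2.resize(f['color'][90:210,130:250,::-1],None,fx=3.3,fy=3.3,interpolation=2);b=cv2.resize(g['color'][60:180,190:310,::-1],None,fx=3.3,fy=3.3,interpolation=2)
cv2.imwrite('pics/peg3.png',np.hstack([a,b]))
arc(np.array([.6235,.1083]),-.373-np.cumsum([.05,.08,.1,.12,.12,.12,.12,.1,.07,.04]),.0455)
```

```text
t 4.0 tcp [0.6644 0.091  0.2194] jaw 1.916 axis [-0.001 -0.002 -1.   ] F [-5.7  0.   5.8] w 0.182 q [ 0.14  0.55  0.1   1.12 -0.   -0.21]
peg ang -0.40056386281110695 r 0.04437935683597585
0 [0.001, -0.001] -0.423
1 [-0.001, -0.005] -0.503
2 [-0.003, -0.008] -0.603
3 [-0.007, -0.013] -0.723
4 [-0.011, -0.017] -0.843
5 [-0.015, -0.02] -0.963
6 [-0.02, -0.023] -1.083
7 [-0.024, -0.025] -1.183
8 [-0.027, -0.026] -1.253
9 [-0.028, -0.026] -1.293
```

View pics/peg3.png

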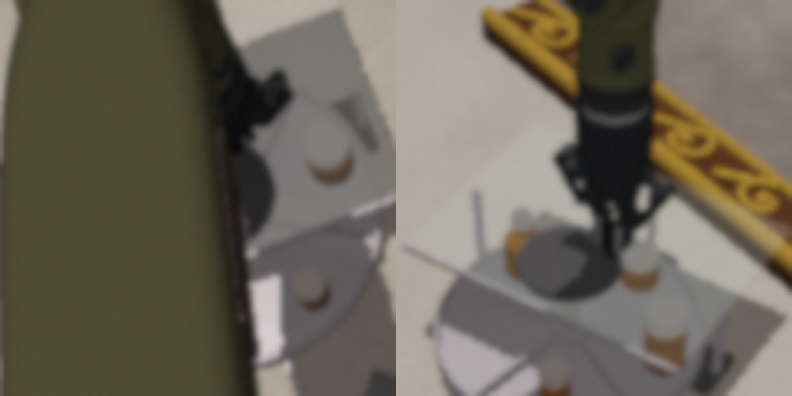

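Run:
```python
from arc import *
arc(np.array([.6228,.1080]),-.39-np.cumsum([.05,.08,.1,.12,.12,.12,.12,.1,.07,.04]),.045)
```

```text
t 4.0 tcp [0.6644 0.091  0.2194] jaw 1.916 axis [-0.001 -0.002 -1.   ] F [-5.7  0.   5.8] w 0.182 q [ 0.14  0.55  0.1   1.12 -0.   -0.21]
peg ang -0.3883345493653761 r 0.04491032269926823
0 [-0.001, -0.002] -0.44
1 [-0.003, -0.005] -0.52
2 [-0.005, -0.009] -0.62
3 [-0.008, -0.013] -0.74
4 [-0.012, -0.017] -0.86
5 [-0.017, -0.02] -0.98
6 [-0.021, -0.023] -1.1
7 [-0.025, -0.025] -1.2
8 [-0.028, -0.026] -1.27
9 [-0.03, -0.026] -1.31
```

Emit:
apply_moves(
  motion=[
    {"x": -0.001, "y": -0.002, "z": 0, "yaw": 0, "gripper": -0.9},
    {"x": -0.003, "y": -0.005, "z": 0, "yaw": 0, "gripper": -0.9},
    {"x": -0.005, "y": -0.009, "z": 0, "yaw": 0, "gripper": -0.9},
    {"x": -0.008, "y": -0.013, "z": 0, "yaw": 0, "gripper": -0.9},
    {"x": -0.012, "y": -0.017, "z": 0, "yaw": 0, "gripper": -0.9},
    {"x": -0.017, "y": -0.02, "z": 0, "yaw": 0, "gripper": -0.9},
    {"x": -0.021, "y": -0.023, "z": 0, "yaw": 0, "gripper": -0.9},
    {"x": -0.025, "y": -0.025, "z": 0, "yaw": 0, "gripper": -0.9},
    {"x": -0.028, "y": -0.026, "z": 0, "yaw": 0, "gripper": -0.9},
    {"x": -0.03, "y": -0.026, "z": 0, "yaw": 0, "gripper": -0.9},
  ],
)

```text
time: 5.0
ee_pos: [0.6341, 0.067, 0.2194]
tcp_rot: [-0.27, 1.554, 0.274]
ft_force: [-0.7, 8.4, 2.6]
width: 0.177
```

Run:
```python
from arc import *
arc(np.array([.6228,.1080]),-1.31-np.cumsum([.05,.08,.1,.12,.12,.12,.11,.08,.05,.029]),.045)
```

```text
t 5.0 tcp [0.6341 0.067  0.2194] jaw 1.917 axis [-0.001  0.003 -1.   ] F [-0.7  8.4  2.6] w 0.177 q [ 0.1   0.49  0.    1.08  0.   -0.24]
peg ang -1.3018019855711718 r 0.04253236048024965
0 [-0.002, -0.003] -1.36
1 [-0.005, -0.004] -1.44
2 [-0.01, -0.004] -1.54
3 [-0.015, -0.004] -1.66
4 [-0.021, -0.003] -1.78
5 [-0.026, -0.002] -1.9
6 [-0.03, 0.0] -2.01
7 [-0.034, 0.002] -2.09
8 [-0.036, 0.003] -2.14
9 [-0.037, 0.004] -2.169
```

Run:
```python
from arc import *
arc(np.array([.6225,.1100]),-1.31-np.cumsum([.05,.08,.1,.12,.12,.12,.11,.08,.05,.029]),.045)
```

```text
t 5.0 tcp [0.6341 0.067  0.2194] jaw 1.917 axis [-0.001  0.003 -1.   ] F [-0.7  8.4  2.6] w 0.177 q [ 0.1   0.49  0.    1.08  0.   -0.24]
peg ang -1.3072422474454712 r 0.04454082552651172
0 [-0.002, -0.001] -1.36
1 [-0.006, -0.002] -1.44
2 [-0.01, -0.002] -1.54
3 [-0.016, -0.002] -1.66
4 [-0.021, -0.001] -1.78
5 [-0.026, 0.0] -1.9
6 [-0.031, 0.002] -2.01
7 [-0.034, 0.004] -2.09
8 [-0.036, 0.005] -2.14
9 [-0.037, 0.006] -2.169
```

Emit:
apply_moves(
  motion=[
    {"x": -0.002, "y": -0.001, "z": 0, "yaw": 0, "gripper": -0.9},
    {"x": -0.006, "y": -0.001, "z": 0, "yaw": 0, "gripper": -0.9},
    {"x": -0.01, "y": -0.002, "z": 0, "yaw": 0, "gripper": -0.9},
    {"x": -0.016, "y": -0.002, "z": 0, "yaw": 0, "gripper": -0.9},
    {"x": -0.021, "y": -0.001, "z": 0, "yaw": 0, "gripper": -0.9},
    {"x": -0.026, "y": 0.0, "z": 0, "yaw": 0, "gripper": -0.9},
    {"x": -0.031, "y": 0.002, "z": 0, "yaw": 0, "gripper": -0.9},
    {"x": -0.034, "y": 0.004, "z": 0, "yaw": 0, "gripper": -0.9},
    {"x": -0.036, "y": 0.005, "z": 0, "yaw": 0, "gripper": -0.9},
    {"x": -0.037, "y": 0.006, "z": 0, "yaw": 0, "gripper": -0.9},
  ],
)

```text
time: 6.0
ee_pos: [0.5988, 0.0735, 0.2194]
tcp_rot: [-0.269, 1.55, 0.275]
ft_force: [4.1, 4.8, -2.7]
width: 0.179
```

Run:
```python
from arc import *
arc(np.array([.6225,.1100]),[-2.169],.045)
f=grab('top','pics/top4.png');g=grab('side','pics/side4.png')
a=cv2.resize(f['color'][90:210,130:250,::-1],None,fx=3.3,fy=3.3,interpolation=2);b=cv2.resize(g['color'][100:220,190:310,::-1],None,fx=3.3,fy=3.3,interpolation=2)
cv2.imwrite('pics/peg4.png',np.hstack([a,b]))
```

```text
t 6.0 tcp [0.5988 0.0735 0.2194] jaw 1.917 axis [ 0.003  0.004 -1.   ] F [ 4.1  4.8 -2.7] w 0.179 q [ 0.12  0.44 -0.1   1.03  0.   -0.23]
peg ang -2.1454866505873302 r 0.0435369623991438
0 [-0.002, -0.001] -2.169
```

View pics/peg4.png

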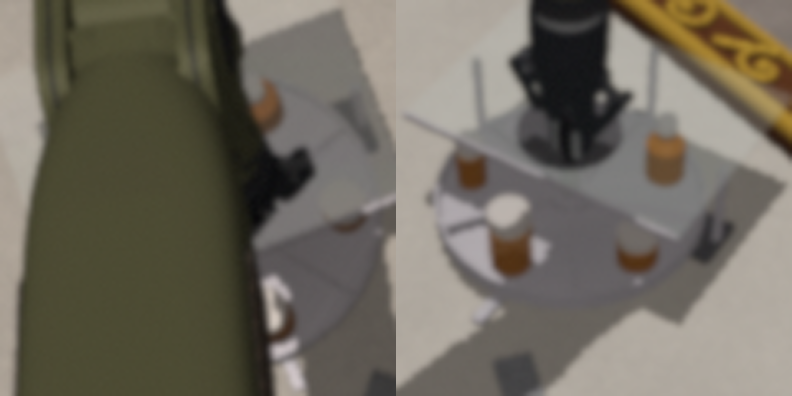

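```bash
cat > ov.py <<'E'
from h import *
def ov(fn,cx,cy,yaw,theta,J,cams=('side',)):
    s=load('side');x0,y0,x1,y1,k=190,120,310,205,6.5
    im=cv2.resize(s['color'][y0:y1,x0:x1,::-1],None,fx=k,fy=k,interpolation=cv2.INTER_CUBIC)
    def dr(P,c): cv2.polylines(im,[np.round((proj(s,np.array(P))+.5-[x0,y0])*k-.5).astype(int)],False,c,1)
    ang=np.linspace(0,2*np.pi,60)
    circ=lambda c,r,z:[[c[0]+r*np.cos(a),c[1]+r*np.sin(a),z] for a in ang]
    for i in range(5):
        a=theta+np.pi/5+i*2*np.pi/5; dr([[cx+r*np.cos(a),cy+r*np.sin(a),.044] for r in(.06,.143)],(0,0,255))
    dr(circ((cx,cy),.146,.042),(255,255,0)); dr(circ((cx,cy),.054,.134),(0,255,0))
    a=yaw+np.pi; dr([[cx+r*np.cos(a),cy+r*np.sin(a),.0] for r in(.14,.18)],(255,0,255))
    dr(circ(J,.022,.11),(255,0,0));dr(circ(J,.022,.03),(255,0,0))
    cv2.imwrite(fn,im)
E
python3 - <<'E'
from ov import *
cx,cy,yaw=.6225,.108,.344
print(ray(load('side'),(np.array([508,209])-[396,0]+.5)/3.3+[190,100]-.5,.11))
a=yaw+np.pi
ov('pics/ov5.png',cx,cy,yaw,a,(cx+.11*np.cos(a),cy+.11*np.sin(a)))
E
```

```text
[[0.51966406 0.07248585 0.11      ]]
```

View pics/ov5.png

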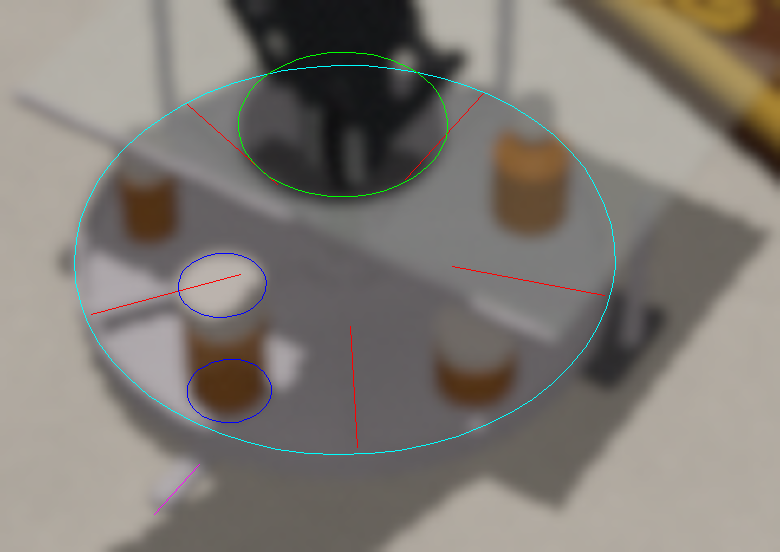

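Emit:
apply_moves(
  motion=[
    {"x": 0, "y": 0, "z": 0, "yaw": 0, "gripper": 0.0},
    {"x": 0, "y": 0, "z": 0, "yaw": 0, "gripper": 0.2},
    {"x": 0, "y": 0, "z": 0, "yaw": 0, "gripper": 0.2},
    {"x": 0, "y": 0, "z": 0.03, "yaw": 0, "gripper": 0.2},
    {"x": 0, "y": 0, "z": 0.07, "yaw": 0, "gripper": 0.2},
    {"x": -0.03, "y": -0.035, "z": 0.09, "yaw": 0, "gripper": 0.5},
    {"x": -0.06, "y": -0.07, "z": 0.09, "yaw": 0, "gripper": 0.9},
    {"x": -0.09, "y": -0.105, "z": 0.09, "yaw": 0, "gripper": 0.9},
    {"x": -0.12, "y": -0.14, "z": 0.09, "yaw": 0, "gripper": 0.9},
    {"x": -0.15, "y": -0.17, "z": 0.09, "yaw": 0, "gripper": 0.9},
  ],
)

```text
time: 7.1
ee_pos: [0.4469, -0.0981, 0.3095]
tcp_rot: [-0.269, 1.551, 0.274]
ft_force: [1.4, -0.5, 0.3]
width: 0.948
```

Run:
```python
from ov import *
st()
f=grab('top');g=grab('side')
a=cv2.resize(f['color'][80:215,110:275,::-1],None,fx=4.4,fy=4.4,interpolation=cv2.INTER_CUBIC); cv2.imwrite('pics/top6.png',a)
cx,cy,yaw=.6225,.108,.344
a=yaw+np.pi
ov('pics/ov6.png',cx,cy,yaw,a,(cx+.11*np.cos(a),cy+.11*np.sin(a)))
```

```text
t 7.1 tcp [ 0.4469 -0.0981  0.3095] jaw 1.917 axis [ 0.002  0.003 -1.   ] F [ 1.4 -0.5  0.3] w 0.948 q [-0.22  0.14 -0.28  1.15  0.   -0.56]
```

View pics/top6.png

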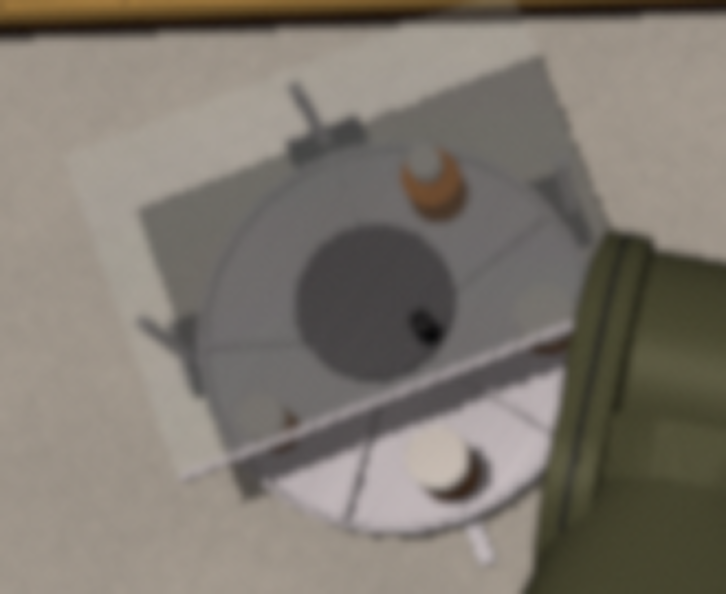

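View pics/ov6.png

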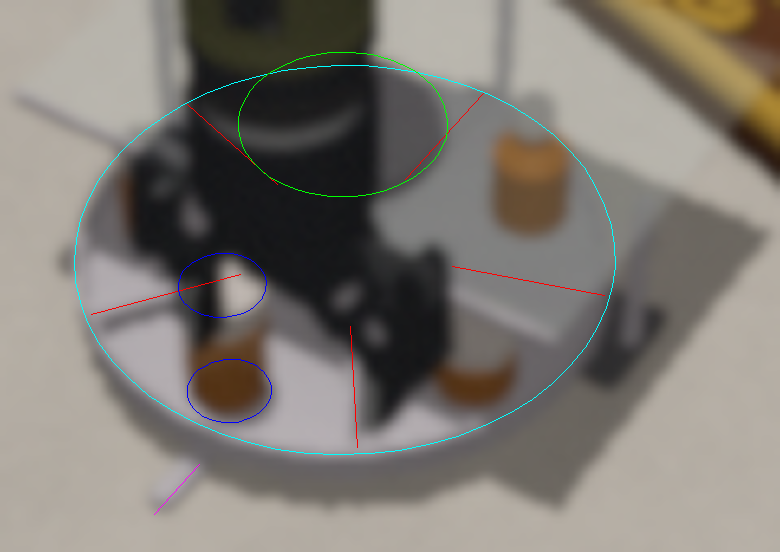

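Run:
```python
from m import *
t=load('top')
P=lambda u,v,z: ray(t,T(u,v),z)[0]
cd=P(376,302,.134)
print('disc c',cd)
for z in (.044,):
  for a,b in(((379,412),(348,524)),((490,392),(550,432)),((465,284),(545,226)),((210,350),(296,345))):
    A,B=P(*a,z),P(*b,z); d=B-A
    if np.dot(d[:2],A[:2]-cd[:2])<0: d=-d
    th=np.arctan2(d[1],d[0]); k=round((th-(np.pi+.344+np.pi/5))/(2*np.pi/5)); 
    thb=np.arctan2((B-cd)[1],(B-cd)[0]); 
    w=lambda x:(x-(np.pi+.344+np.pi/5)+np.pi/5)%(2*np.pi/5)-np.pi/5
    print('fence',A.round(4),B.round(4),'dir err',w(th),'err by B',w(thb),w(np.arctan2((A-cd)[1],(A-cd)[0])))
for a in ((475,528),(486,562)):
    q=P(*a,.002); print('pointer',q, (np.arctan2(*(q-cd)[1::-1])-np.pi)%(2*np.pi))
q=P(442,460,.11); print('jar cap',q,np.arctan2(*(q-cd)[1::-1])%(2*np.pi)-np.pi, np.hypot(*(q-cd)[:2]))
q=P(419,315,.176); r=P(432,334,.134); print('peg',q,r)
for q in (q,r): print((np.arctan2(*(q-cd)[1::-1])), 'want', -2.169,np.hypot(*(q-cd)[:2]))
# roof edge yaw
A,B=P(183,476,.122),P(634,300,.122); d=A-B; print('edge yaw',np.arctan2(d[1],d[0])-np.pi/2)
A,B=P(72,155,.121),P(183,476,.122);d=A-B; print('side edge yaw',np.arctan2(d[1],d[0]))
```

```text
disc c [0.62292005 0.10903139 0.134     ]
fence [0.5655 0.1229 0.044 ] [0.4852 0.1454 0.044 ] dir err 0.01090436754888513 err by B 0.02611863747448462 0.047629906007175205
fence [0.5776 0.0429 0.044 ] [5.471e-01 3.000e-04 4.400e-02] dir err -0.023795842232542164 err by B -0.010508785715583002 -0.0018351364787854152
fence [0.658  0.0598 0.044 ] [0.6995 0.001  0.044 ] dir err -0.04451723901218685 err by B -0.041938661652356934 -0.038864061824710916
fence [0.6151 0.2452 0.044 ] [0.6167 0.1828 0.044 ] dir err -0.0032062885052743795 err by B 0.05394447714362993 0.02778620516896213
pointer [0.48493461 0.05983134 0.002     ] 0.34250670071489075
pointer [0.45962235 0.05209826 0.002     ] 0.3354683186309888
jar cap [0.51815303 0.06901388 0.11      ] 0.36486442543879294 0.1121495867144265
peg [0.60227484 0.07397792 0.176     ] [0.59969168 0.07157932 0.134     ]
-2.1030609793401376 want -2.169 0.04068133258853894
-2.1259479469584672 want -2.169 0.0440705715434704
edge yaw 0.34879334147233365
side edge yaw 0.3387428153692592
```

Emit:
apply_moves(
  motion=[
    {"x": 0.015, "y": 0.042, "z": 0.0, "yaw": 0, "gripper": 0.9},
    {"x": 0.035, "y": 0.084, "z": 0.0, "yaw": 0, "gripper": 0.9},
    {"x": 0.055, "y": 0.126, "z": 0.0, "yaw": 0, "gripper": 0.9},
    {"x": 0.072, "y": 0.168, "z": -0.01, "yaw": 0, "gripper": 0.9},
    {"x": 0.072, "y": 0.169, "z": -0.05, "yaw": 0, "gripper": 0.9},
    {"x": 0.072, "y": 0.169, "z": -0.09, "yaw": 0, "gripper": 0.9},
    {"x": 0.072, "y": 0.169, "z": -0.1, "yaw": 0, "gripper": 0.9},
    {"x": 0.072, "y": 0.169, "z": -0.1, "yaw": 0, "gripper": 0.9},
  ],
)

```text
time: 8.0
ee_pos: [0.5153, 0.0698, 0.2081]
tcp_rot: [-0.266, 1.559, 0.27]
ft_force: [-0.4, 0.5, 0.7]
width: 0.954
```

Run:
```python
from h import *
st()
f=grab('top');g=grab('side')
a=cv2.resize(f['color'][100:220,160:280,::-1],None,fx=3.3,fy=3.3,interpolation=2);b=cv2.resize(g['color'][80:200,180:300,::-1],None,fx=3.3,fy=3.3,interpolation=2)
cv2.imwrite('pics/g7.png',np.hstack([a,b]))
```

```text
t 8.0 tcp [0.5153 0.0698 0.2081] jaw 1.912 axis [-0.005  0.002 -1.   ] F [-0.4  0.5  0.7] w 0.954 q [ 0.13  0.31 -0.32  0.94  0.   -0.21]
```

View pics/g7.png

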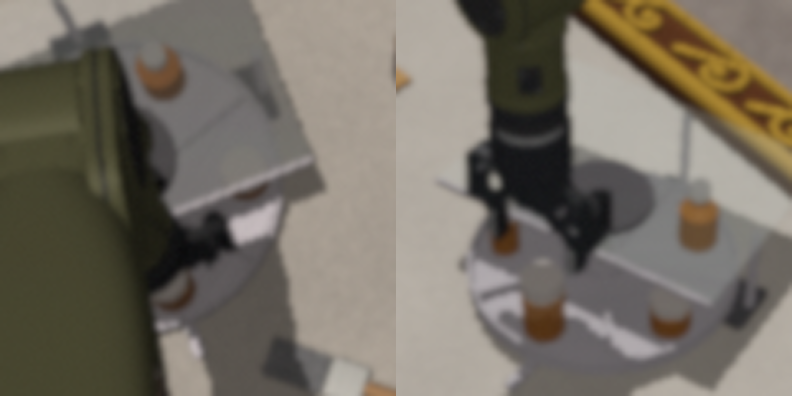

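```bash
python3 -c "
from h import *
st()"
```

```text
t 8.1 tcp [0.5175 0.0698 0.2109] jaw 1.911 axis [ 0.001  0.003 -1.   ] F [0.2 0.4 0.4] w 0.949 q [ 0.13  0.31 -0.32  0.94  0.   -0.21]
```

Emit:
apply_moves(
  motion=[
    {"x": 0.001, "y": 0.001, "z": -0.03, "yaw": 0, "gripper": 0.9},
    {"x": 0.001, "y": 0.001, "z": -0.055, "yaw": 0, "gripper": 0.9},
    {"x": 0.001, "y": 0.001, "z": -0.067, "yaw": 0, "gripper": 0.9},
    {"x": 0.001, "y": 0.001, "z": -0.067, "yaw": 0, "gripper": 0.4},
    {"x": 0.001, "y": 0.001, "z": -0.067, "yaw": 0, "gripper": 0.2},
    {"x": 0.001, "y": 0.001, "z": -0.067, "yaw": 0, "gripper": 0.0},
    {"x": 0.001, "y": 0.001, "z": -0.067, "yaw": 0, "gripper": -0.2},
    {"x": 0.001, "y": 0.001, "z": -0.067, "yaw": 0, "gripper": -0.3},
    {"x": 0.001, "y": 0.001, "z": -0.067, "yaw": 0, "gripper": -0.3},
  ],
  newtons=50,
)

```text
time: 9.0
ee_pos: [0.5197, 0.071, 0.1457]
tcp_rot: [-0.265, 1.549, 0.269]
ft_force: [-0.7, 0.9, 6.2]
width: 0.499
```

Run:
```python
from h import *
st()
f=grab('top');g=grab('side')
a=cv2.resize(f['color'][100:220,160:280,::-1],None,fx=3.3,fy=3.3,interpolation=2);b=cv2.resize(g['color'][80:200,180:300,::-1],None,fx=3.3,fy=3.3,interpolation=2)
cv2.imwrite('pics/g8.png',np.hstack([a,b]))
```

```text
t 9.0 tcp [0.5197 0.071  0.1457] jaw 1.912 axis [ 0.005  0.003 -1.   ] F [-0.7  0.9  6.2] w 0.499 q [ 0.13  0.38 -0.41  0.78  0.   -0.21]
```

View pics/g8.png

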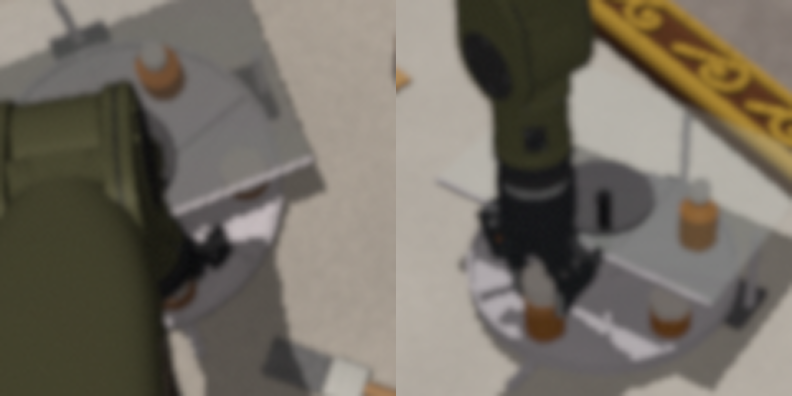

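Emit:
apply_moves(
  motion=[
    {"x": 0, "y": 0, "z": 0.005, "yaw": 0, "gripper": -0.3},
    {"x": 0, "y": 0, "z": 0.015, "yaw": 0, "gripper": -0.3},
    {"x": 0, "y": 0, "z": 0.03, "yaw": 0, "gripper": -0.3},
    {"x": 0, "y": 0, "z": 0.05, "yaw": 0, "gripper": -0.3},
    {"x": 0, "y": 0, "z": 0.07, "yaw": 0, "gripper": -0.3},
    {"x": 0, "y": 0, "z": 0.085, "yaw": 0, "gripper": -0.3},
    {"x": 0, "y": 0, "z": 0.09, "yaw": 0, "gripper": -0.3},
    {"x": 0, "y": 0, "z": 0.09, "yaw": 0, "gripper": -0.3},
  ],
)

```text
time: 9.9
ee_pos: [0.5202, 0.0711, 0.2366]
tcp_rot: [-0.265, 1.547, 0.269]
ft_force: [-0.0, -1.0, -2.6]
width: 0.505
```

Run:
```python
from h import *
st()
f=grab('top');g=grab('side')
a=cv2.resize(f['color'][100:220,160:280,::-1],None,fx=3.3,fy=3.3,interpolation=2);b=cv2.resize(g['color'][80:200,180:300,::-1],None,fx=3.3,fy=3.3,interpolation=2)
cv2.imwrite('pics/g9.png',np.hstack([a,b]))
```

```text
t 9.9 tcp [0.5202 0.0711 0.2366] jaw 1.912 axis [ 0.007  0.004 -1.   ] F [-0.  -1.  -2.6] w 0.505 q [ 0.13  0.29 -0.27  1.    0.   -0.21]
```

View pics/g9.png

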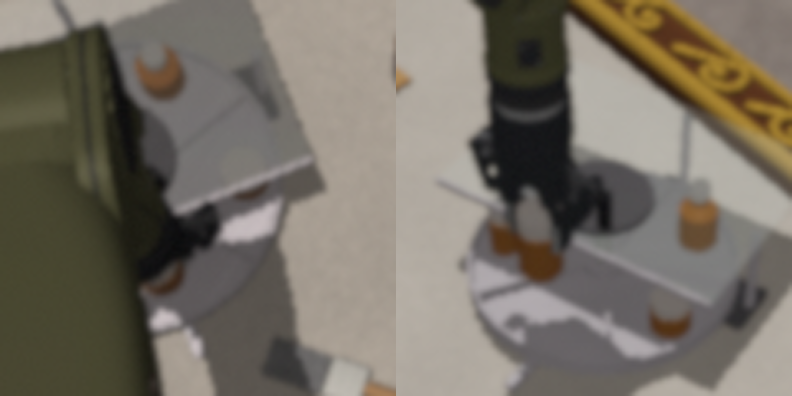

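Emit:
apply_moves(
  motion=[
    {"x": 0.001, "y": -0.02, "z": 0, "yaw": 0, "gripper": -0.3},
    {"x": 0.003, "y": -0.06, "z": 0, "yaw": 0, "gripper": -0.3},
    {"x": 0.005, "y": -0.105, "z": 0, "yaw": 0, "gripper": -0.3},
    {"x": 0.007, "y": -0.15, "z": 0, "yaw": 0, "gripper": -0.3},
    {"x": 0.009, "y": -0.195, "z": 0, "yaw": 0, "gripper": -0.3},
    {"x": 0.011, "y": -0.24, "z": 0, "yaw": 0, "gripper": -0.3},
    {"x": 0.013, "y": -0.285, "z": 0, "yaw": 0, "gripper": -0.3},
    {"x": 0.015, "y": -0.325, "z": 0, "yaw": 0, "gripper": -0.3},
    {"x": 0.016, "y": -0.355, "z": 0, "yaw": 0, "gripper": -0.3},
    {"x": 0.016, "y": -0.363, "z": 0, "yaw": 0, "gripper": -0.3},
  ],
)

```text
time: 11.0
ee_pos: [0.5347, -0.2952, 0.2335]
tcp_rot: [-0.262, 1.552, 0.266]
ft_force: [0.5, 0.4, -1.7]
width: 0.503
```

Run:
```python
from h import *
f=grab('top');g=grab('side'); st()
a=cv2.resize(f['color'][130:250,290:410,::-1],None,fx=3.3,fy=3.3,interpolation=2);b=cv2.resize(g['color'][160:280,240:360,::-1],None,fx=3.3,fy=3.3,interpolation=2)
cv2.imwrite('pics/g10.png',np.hstack([a,b]))
print('pot',ray(f,[384,157],.07))
```

```text
t 11.1 tcp [ 0.5346 -0.2929  0.2338] jaw 1.91 axis [ 0.002  0.005 -1.   ] F [ 0.1  1.  -2.1] w 0.497 q [-0.5   0.44 -0.05  1.08  0.01 -0.84]
pot [[ 0.59283551 -0.4626735   0.07      ]]
```

View pics/g10.png

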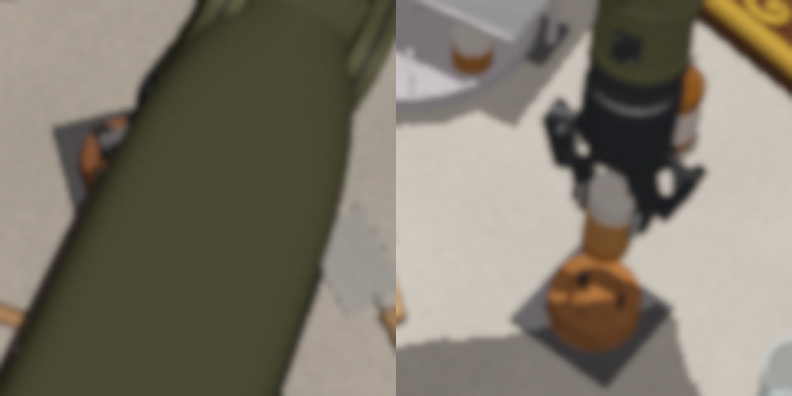

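```bash
cat > ov2.py <<'E'
from h import *
def ov2(fn,J,jz,H,box=(270,190,330,285,8)):
    s=load('side');x0,y0,x1,y1,k=box
    im=cv2.resize(s['color'][y0:y1,x0:x1,::-1],None,fx=k,fy=k,interpolation=cv2.INTER_CUBIC)
    def dr(P,c): cv2.polylines(im,[np.round((proj(s,np.array(P))+.5-[x0,y0])*k-.5).astype(int)],False,c,1)
    ang=np.linspace(0,2*np.pi,60)
    circ=lambda c,r,z:[[c[0]+r*np.cos(a),c[1]+r*np.sin(a),z] for a in ang]
    for z in(jz,jz+.06,jz+.08): dr(circ(J,.022 if z>jz else .0185,z),(255,0,0))
    for r,z in((.042,.042),(.0265,.042),(.042,.008)): dr(circ(H,r,z),(0,255,0))
    cv2.imwrite(fn,im)
E
python3 - <<'E'
from ov2 import *
ov2('pics/o10.png',(.5346,-.2929),.118,(.5363,-.292))
E
```

```text
(no output)
```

View pics/o10.png

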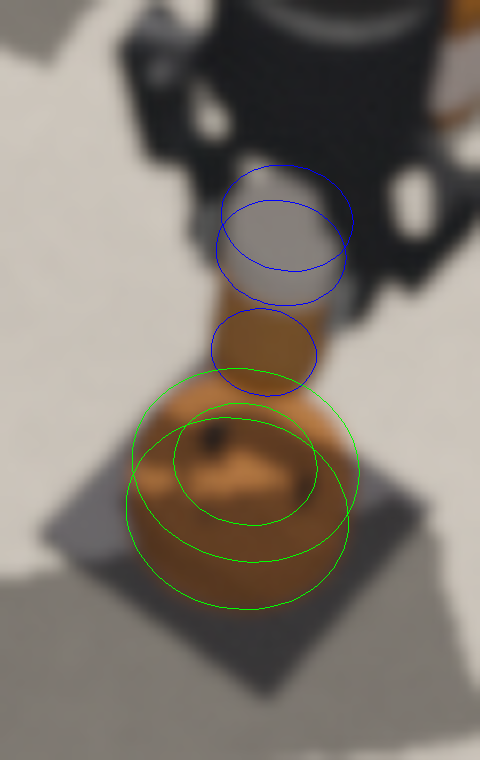

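Emit:
apply_moves(
  motion=[
    {"x": 0.001, "y": 0, "z": -0.015, "yaw": 0, "gripper": -0.3},
    {"x": 0.001, "y": 0, "z": -0.035, "yaw": 0, "gripper": -0.3},
    {"x": 0.001, "y": 0, "z": -0.053, "yaw": 0, "gripper": -0.3},
    {"x": 0.001, "y": 0, "z": -0.067, "yaw": 0, "gripper": -0.3},
    {"x": 0.001, "y": 0, "z": -0.072, "yaw": 0, "gripper": -0.3},
    {"x": 0.001, "y": 0, "z": -0.072, "yaw": 0, "gripper": -0.3},
  ],
  newtons=65,
)

```text
time: 11.7
ee_pos: [0.535, -0.2912, 0.1608]
tcp_rot: [-0.262, 1.554, 0.272]
ft_force: [-0.0, -0.4, -2.1]
width: 0.503
```

Run:
```python
from ov2 import *
g=grab('side'); s=st()
p=s['ee_pos']
ov2('pics/o11.png',p[:2],p[2]-.1157,(.5351,-.2932))
```

```text
t 11.75 tcp [ 0.5356 -0.2917  0.1617] jaw 1.911 axis [ 0.001  0.005 -1.   ] F [ 0.5  0.2 -1.9] w 0.499 q [-0.5   0.49 -0.17  0.92  0.01 -0.84]
```

View pics/o11.png

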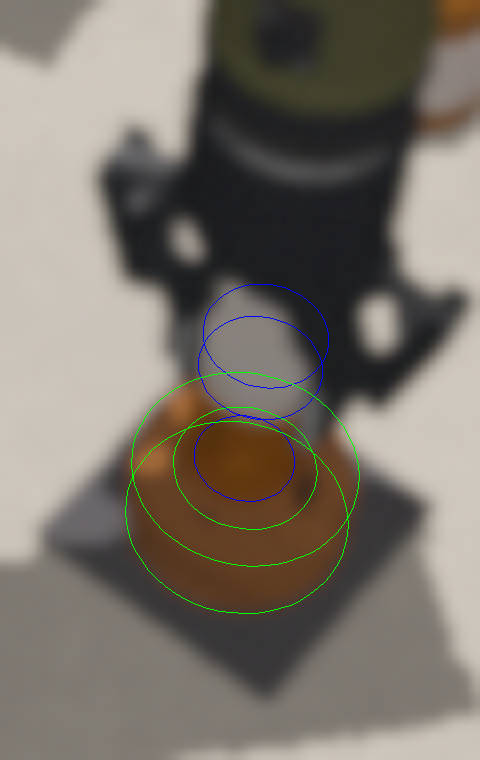

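Emit:
apply_moves(
  motion=[
    {"x": 0, "y": -0.0007, "z": -0.003, "yaw": 0, "gripper": -0.3},
    {"x": 0, "y": -0.0007, "z": -0.006, "yaw": 0.0, "gripper": -0.3},
    {"x": 0, "y": -0.0007, "z": -0.009, "yaw": 0.0, "gripper": -0.3},
    {"x": 0, "y": -0.0007, "z": -0.011, "yaw": 0.0, "gripper": -0.3},
    {"x": 0, "y": -0.0007, "z": -0.012, "yaw": 0.0, "gripper": -0.3},
  ],
)

```text
time: 12.25
ee_pos: [0.5355, -0.2925, 0.1495]
tcp_rot: [-0.262, 1.552, 0.271]
ft_force: [-0.4, -0.6, -2.2]
width: 0.495
```

```bash
python3 -c "
from h import *
s=st(); print(np.round(s['wrist_torque'],2))"
```

```text
t 12.25 tcp [ 0.5355 -0.2925  0.1495] jaw 1.911 axis [ 0.001  0.005 -1.   ] F [-0.4 -0.6 -2.2] w 0.495 q [-0.5   0.5  -0.18  0.89  0.01 -0.84]
[-0.03 -0.01  0.02]
```

Emit:
apply_moves(
  motion=[
    {"x": 0, "y": 0, "z": -0.002, "yaw": 0.06, "gripper": -0.3},
    {"x": 0, "y": 0, "z": -0.004, "yaw": 0.1, "gripper": -0.3},
    {"x": 0, "y": 0, "z": -0.006, "yaw": 0.02, "gripper": -0.3},
    {"x": 0, "y": 0, "z": -0.008, "yaw": -0.06, "gripper": -0.3},
    {"x": 0, "y": 0, "z": -0.01, "yaw": -0.1, "gripper": -0.3},
    {"x": 0, "y": 0, "z": -0.012, "yaw": -0.02, "gripper": -0.3},
    {"x": 0, "y": 0, "z": -0.012, "yaw": 0.0, "gripper": -0.3},
  ],
)

```text
time: 12.95
ee_pos: [0.5359, -0.2929, 0.138]
tcp_rot: [-0.264, 1.551, 0.27]
ft_force: [1.3, -0.3, 0.5]
width: 0.499
```

```bash
python3 -c "
from ov2 import *
s=st(); print(np.round(s['wrist_torque'],2))
g=grab('side');p=s['ee_pos']
ov2('pics/o12.png',p[:2],p[2]-.1157,(.5351,-.2932))"
```

```text
t 12.95 tcp [ 0.5359 -0.2929  0.138 ] jaw 1.911 axis [ 0.002  0.004 -1.   ] F [ 1.3 -0.3  0.5] w 0.499 q [-0.5   0.51 -0.2   0.86  0.01 -0.84]
[-0.21 -0.24 -0.08]
```

View pics/o12.png

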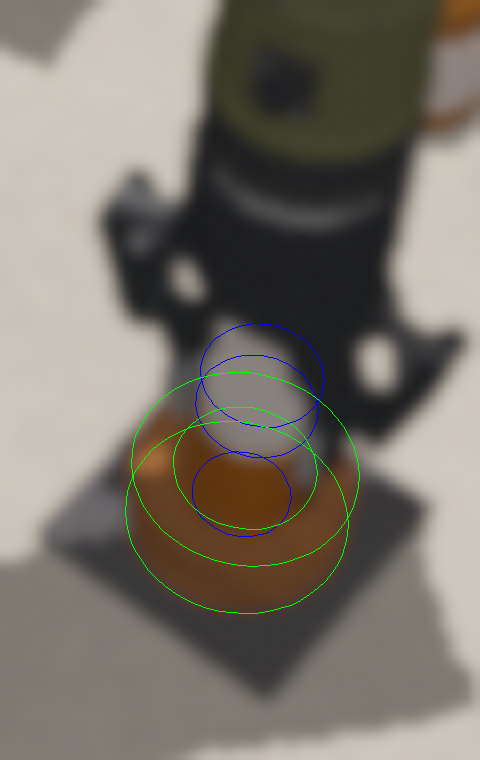

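Emit:
apply_moves(
  motion=[
    {"x": 0, "y": 0, "z": -0.002, "yaw": 0.06, "gripper": -0.3},
    {"x": 0, "y": 0, "z": -0.004, "yaw": 0.1, "gripper": -0.3},
    {"x": 0, "y": 0, "z": -0.006, "yaw": 0.02, "gripper": -0.3},
    {"x": 0, "y": 0, "z": -0.008, "yaw": -0.06, "gripper": -0.3},
    {"x": 0, "y": 0, "z": -0.01, "yaw": -0.1, "gripper": -0.3},
    {"x": 0, "y": 0, "z": -0.012, "yaw": -0.02, "gripper": -0.3},
    {"x": 0, "y": 0, "z": -0.013, "yaw": 0.05, "gripper": -0.3},
    {"x": 0, "y": 0, "z": -0.013, "yaw": 0.0, "gripper": -0.3},
  ],
)

```text
time: 13.8
ee_pos: [0.5365, -0.2933, 0.1258]
tcp_rot: [-0.264, 1.55, 0.268]
ft_force: [-0.8, 0.3, 3.9]
width: 0.505
```

```bash
python3 -c "
from ov2 import *
s=st(); print(np.round(s['wrist_torque'],2))"
```

```text
t 13.8 tcp [ 0.5365 -0.2933  0.1258] jaw 1.91 axis [ 0.004  0.004 -1.   ] F [-0.8  0.3  3.9] w 0.505 q [-0.5   0.53 -0.21  0.83  0.01 -0.84]
[-0.04 -0.09  0.19]
```

Emit:
apply_moves(
  motion=[
    {"x": 0, "y": 0, "z": -0.002, "yaw": 0.05, "gripper": -0.3},
    {"x": 0, "y": 0, "z": -0.003, "yaw": 0.0, "gripper": -0.3},
    {"x": 0, "y": 0, "z": -0.004, "yaw": -0.05, "gripper": -0.3},
    {"x": 0, "y": 0, "z": -0.004, "yaw": 0.0, "gripper": -0.3},
    {"x": 0, "y": 0, "z": -0.004, "yaw": 0.0, "gripper": -0.3},
  ],
)

```text
time: 14.3
ee_pos: [0.537, -0.2941, 0.1257]
tcp_rot: [-0.266, 1.548, 0.265]
ft_force: [-5.3, 1.4, 18.8]
width: 0.501
```

```bash
python3 -c "
from ov2 import *
s=st(); print(np.round(s['wrist_torque'],2))
g=grab('side');p=s['ee_pos']
ov2('pics/o13.png',p[:2],.01,(.5351,-.2932))"
```

```text
t 14.3 tcp [ 0.537  -0.2941  0.1257] jaw 1.909 axis [ 0.007  0.001 -1.   ] F [-5.3  1.4 18.8] w 0.501 q [-0.5   0.52 -0.21  0.83  0.   -0.84]
[ 0.18  1.   -0.02]
```

View pics/o13.png

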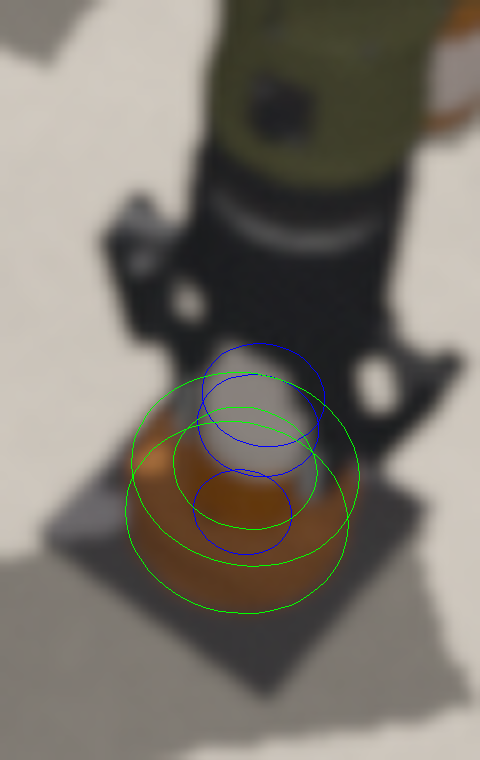

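Emit:
apply_moves(
  motion=[
    {"x": 0, "y": 0, "z": 0, "yaw": 0, "gripper": -0.2},
    {"x": 0, "y": 0, "z": 0, "yaw": 0, "gripper": -0.1},
    {"x": 0, "y": 0, "z": 0, "yaw": 0, "gripper": 0.2},
    {"x": 0, "y": 0, "z": 0, "yaw": 0, "gripper": 0.6},
    {"x": 0, "y": 0, "z": 0, "yaw": 0, "gripper": 0.7},
    {"x": 0, "y": 0, "z": 0, "yaw": 0, "gripper": 0.7},
    {"x": 0, "y": 0, "z": 0.01, "yaw": 0, "gripper": 0.7},
    {"x": 0, "y": 0, "z": 0.04, "yaw": 0, "gripper": 0.7},
    {"x": 0, "y": 0, "z": 0.08, "yaw": 0, "gripper": 0.7},
    {"x": 0, "y": 0, "z": 0.12, "yaw": 0, "gripper": 0.7},
  ],
  newtons=20,
)

```text
time: 15.35
ee_pos: [0.5367, -0.2939, 0.2472]
tcp_rot: [-0.265, 1.548, 0.265]
ft_force: [-0.1, -0.4, -0.3]
width: 0.852
```

Emit:
apply_moves(
  motion=[
    {"x": -0.02, "y": 0.0, "z": 0.04, "yaw": 0, "gripper": 0.7},
    {"x": -0.05, "y": 0.03, "z": 0.06, "yaw": 0, "gripper": 0.7},
    {"x": -0.08, "y": 0.06, "z": 0.06, "yaw": 0, "gripper": 0.7},
    {"x": -0.1, "y": 0.1, "z": 0.06, "yaw": 0, "gripper": 0.7},
    {"x": -0.12, "y": 0.14, "z": 0.06, "yaw": 0, "gripper": 0.7},
    {"x": -0.14, "y": 0.18, "z": 0.06, "yaw": 0, "gripper": 0.7},
    {"x": -0.15, "y": 0.2, "z": 0.06, "yaw": 0, "gripper": 0.7},
    {"x": -0.15, "y": 0.2, "z": 0.06, "yaw": 0, "gripper": 0.7},
  ],
)

```text
time: 16.15
ee_pos: [0.3848, -0.0919, 0.3081]
tcp_rot: [-0.267, 1.548, 0.268]
ft_force: [0.5, -0.3, -0.0]
width: 0.848
```

```bash
python3 -c "
from ov2 import *
s=st()
g=grab('side','pics/sidef.png');f=grab('top','pics/topf.png')
ov2('pics/o14.png',(.5355,-.293),.01,(.5351,-.2932))
a=cv2.resize(f['color'][150:210,300:360,::-1],None,fx=8,fy=8,interpolation=2);cv2.imwrite('pics/o15.png',np.hstack([a,cv2.imread('pics/o14.png')[280:]]))"
```

```text
t 16.15 tcp [ 0.3848 -0.0919  0.3081] jaw 1.912 axis [ 0.006  0.002 -1.   ] F [ 0.5 -0.3 -0. ] w 0.848 q [-0.24  0.03 -0.4   1.13  0.   -0.58]
```

View pics/o15.png

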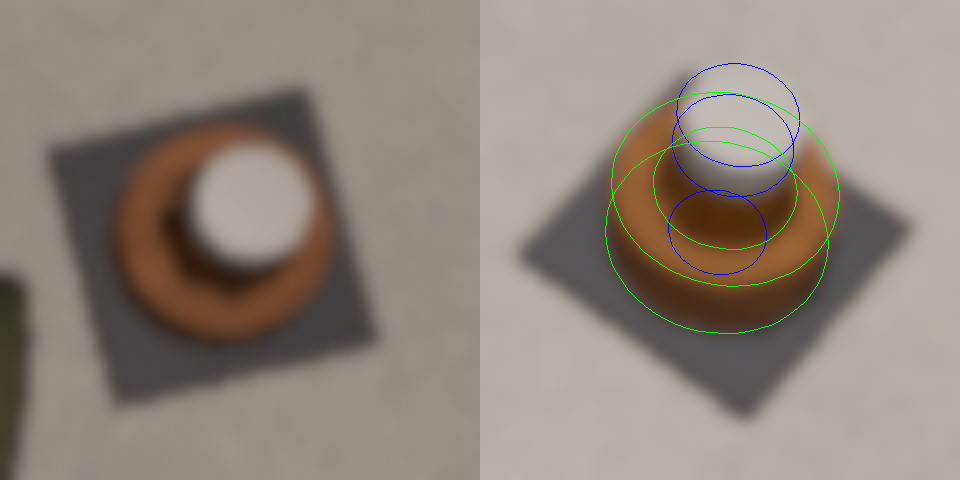

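View pics/topf.png

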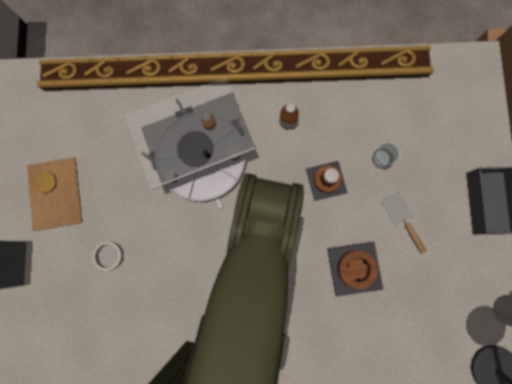

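View pics/sidef.png

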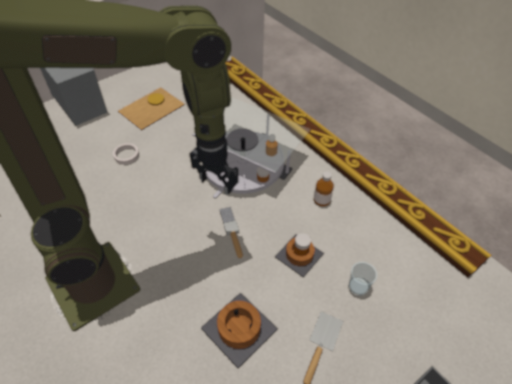

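Run:
```python
from h import *
t=load('top')
print(ray(t,np.array([253.5,203.5])/8+[300,150]-.5,.09))
a=cv2.resize(t['color'][80:215,110:275,::-1],None,fx=4.4,fy=4.4,interpolation=cv2.INTER_CUBIC); cv2.imwrite('pics/top16.png',a)
```

```text
[[ 0.53828941 -0.2943261   0.09      ]]
```

View pics/top16.png

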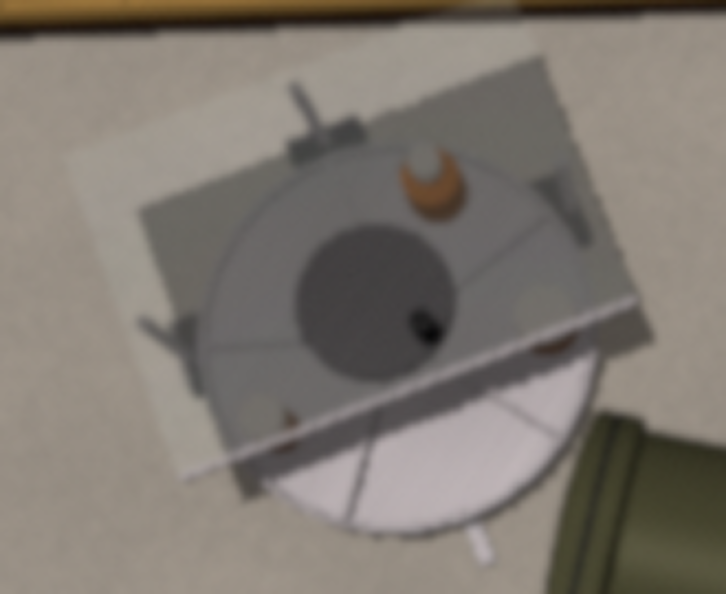

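```bash
python3 -c "
from plant import sign_off; print(sign_off())"
```

```text
the job is handed in; nothing more can be done
None
```

The tall straight jar is seated in the smaller holder and released, and the job is handed in at about 16 s of the 64 s allowed.

**What I did:** I led the crank peg round about 2.6 rad clockwise in one grasp until the tall jar's bay stood at the front. I let go and confirmed the tray was at rest, then lifted the jar out. I worked it down into the holder with small twists until it met a hard stop. I then released it and drew the arm clear.

**Last checks:**
- **Jar seated:** the tool stopped at 0.1257 m, the height I had worked out for fully home. The upward push rose to about 19 N there with no further travel. Both cameras show the jar standing centred, with its cap about 90 mm up; they agree to about 3 mm.
- **Carousel square:** the fence angles in the top camera average within about 0.02 rad of square, and the tray did not move when the jar came out. Individual readings ranged from −0.04 to +0.05 rad. The peg's camera position suggested up to 0.07 rad off, but I gave it less weight because it was the less precise measurement.
- **Everything else:** the other three jars stand in the tray and the bystander objects look undisturbed. The gripper touches nothing.

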